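# Zero the paint gauge and check two sprayed samples

## Robot

A 7-joint arm with a two-finger parallel gripper is mounted at the origin on the work surface. World frame = base frame: x ahead of the robot, y to its left, z up, the work surface at z = 0. Lengths are in m, angles in rad, forces in N, time in s.
With the tool pointing down it reaches from about 0.4 to 0.875 m from the base axis. Payload 6.5 kg.
Tool frame: the origin (TCP) lies midway between the tips of the shut fingers; the grasp point (between the pads) lies 19 mm behind it; z points along the fingers, x is the direction in which the jaws open and shut, and the axes are right-handed (so a half turn about z gives the same grasp; the last joint's range is limited). The gripper opens to 85 mm and grips with 20 to 120 N. Pads are 22 mm wide; open, the fingers measure 114 mm over their backs; the gripper's body (76 mm by 85 mm) begins 54 mm behind the grasp point. The pads swing forward as they close: fully open they stand 13 mm farther back than shut.
Start: joints at [-1.316, 0.536, -0.004, 1.538, 0.003, 1.067, -0.071], TCP at [0.205, 0.617, 0.2] pointing down, gripper open.
Joint ranges: [-2.7, 2.7], [-0.37, 2.16], [-1.27, 1.26], [0.24, 2.4], [-1.31, 4.45], [0.19, 1.91], [-2.76, 2.76]. Speed limits (rad/s): [2.39, 2.39, 3.14, 3.14, 3.14, 3.14, 3.14].

## Interface

Orientations are given as a unit quaternion [x, y, z, w].
In Python, from plant import env, vision gives the robot as it stands.
- The arm moves only by the tool send_rows, never from a script. Its argument "plan" is a list of rows, each an object with "travel": the shift along the tool's x, y, z each as a share of 600 mm, from -1 to 1, a list of three; "turn": the turn, a rotation vector about the tool's x, y, z each as a share of 10 degrees, from -1 to 1, a list of three; "grip": the finger opening in mm, from 0 to 85.4. A call has 1 to 5 rows; each row shifts and turns the commanded pose from where the row before left it, along the tool's axes as they then stand; what a row does not reach is not made up. A row lasts 1/8 s, in which the tool goes at most 62.5 mm and 10.7 degrees, less where a joint would pass 70% of its speed; a pose out of reach is approached as far as the arm can. A call with a number of a shift or a turn outside -1 to 1 is refused whole. A call with a gripper value outside its range is refused whole. The fingers move at their own pace and stop on an object; "force" is the grip in N (left out, the last holds). Time passes only in rows, so rows that do not move let the fingers close. It gives the time, the measured TCP pose, the force and the opening at its end, in the units of the state.
- env.get_state(): the state, without advancing time (a new reading comes with each control period).
- vision.snapshot(name): name is "side" or "top"; returns a dict with "frame" (400x640x3 uint8, blue, green, red), "mtx" (3x3 intrinsics, pixels), "k1" (the pictures are not rectified: a ray, as slopes to the right and down, at radius r is drawn at 1 + k1 r^2 times it, then the intrinsics apply), "extrinsics" (4x4, takes a point from camera to world coordinates). Camera axes: x right, y up, looking along -z (the intrinsics and any distortion apply to the point x, -y, -z); pixel columns grow to the right and rows downward; lengths in m; the calibration is good to about 2 mm. A picture is of the moment at which its call begins. There is no depth.
- env.close_job(): hands the job in, once; it reports no verdict.
The state is a dict: "time": time; "joints": joint angles; "joint_vel": joint speeds; "tau": joint torques, N m; "eef_pos": TCP position; "tcp_rot": TCP orientation; "force": force on the tool from outside, world axes, zero at the start; "moment": the same for the moment, N m; "grip_width": finger opening in m.
Only numpy, scipy, OpenCV 4.12 (cv2) and the standard library are available. Lean on these libraries where they do the work, as an engineer would, in place of code of your own. Each camera call takes 0.05 s, during which the arm holds its last target. There are 200 camera calls.

## Task

Lift the yellow dust cap off the steel zero block and set it down, not drop it, upright in the grey cap tray. Then take the paint gauge from its stand and, holding it upright, press its spring tip gently for about half a second on the middle of the steel zero block, then on the marked spot of the red sample, then on that of the blue one. Finally set the gauge back down into its stand as it was, without dropping it; touch nothing to the green sample, which is still tacky, and leave everything else where it is.

Things in the scene. Friction and masses are not known exactly. Their poses are not given: they have to be found in the camera images.
- gauge: Paint thickness gauge, 162 mm long, 0.2 kg, upright in its stand, tip down. Origin at the end of the unpressed tip, z up along it. Heights from there: brass tip 10 mm across to 12 mm; dark nose 24 mm across to 70; black collar 52 mm across, 70 to 78; orange grip 78 to 162, 36 mm along its x, 28 mm along its y (close the fingers along y, about 125 mm up).
- tip (a point): The end of the gauge's brass tip, the point that has to touch; it moves with the spring tip.
- gauge_tip (a joint): How far the spring tip is pushed into the gauge, in m: 0 free, 0.008 fully in. It takes about 1 N to start, 5 N fully in; a reading is taken once it is in by 1.5 mm or more. Beyond 8 mm it is solid.
- gauge_stand: Fixed grey square post 60 x 60 mm, 95 mm high, on a dark 100 mm base plate; in it a 36 mm square well, open at the top, floor at 12 mm. The gauge hangs in it centred, its collar flat on the rim, its tip end 25 mm above the table. Origin under its centre, on the table.
- cap: Loose yellow dust cap, 0.06 kg, 68 mm across, 36 mm high, hollow, open below (60 mm inside, 32 mm deep); on top an upright black round knob 24 mm across, from 36 to 76 mm height (grip about 62 mm up). Origin at the centre of its lower rim, z up. At the start it covers the zero block, its rim on the black base 12 mm above the table.
- cap_tray: Fixed grey open tray for the cap, 110 x 110 mm outside, 25 mm high, walls and floor 5 mm thick. Origin under its centre, on the table; sides along its x and y.
- zero_block: Fixed zero block: black round base 90 mm across, 12 mm high, with a bare steel post 52 mm across on it whose flat top is 36 mm above the table; hidden under the cap at the start. Origin under its centre.
- zero_top (a point): Centre of the zero block's steel top (small black dot), 36 mm above the table.
- sample_red: Fixed red painted sample plate, 94 x 74 mm (long side along its x), top 22 mm above the table, on a wooden block. Origin under its centre.
- spot_red (a point): The marked spot on the red sample: centre of the black dot in a white disc 28 mm across, 18 mm from the plate's centre along its x, on its top face, 22 mm above the table.
- sample_blue: Fixed blue painted sample plate, 94 x 74 mm (long side along its x), top 22 mm above the table, on a wooden block. Origin under its centre.
- spot_blue (a point): The marked spot on the blue sample: centre of the black dot in a white disc 28 mm across, 18 mm from the plate's centre along its x, on its top face, 22 mm above the table.
- sample_green: Fixed green painted sample plate, 94 x 74 mm (long side along its x), top 22 mm above the table, on a wooden block. Origin under its centre. Its paint is still tacky: leave it alone.
- tape_roll: Blue roll of masking tape lying flat, 100 mm across, 25 mm high; origin under its centre. Bystander.
- hardener: Amber jar of hardener with a white cap, 56 mm across, 75 mm high; origin under its centre. Bystander.
- brush: Paint brush, 200 mm long, lying on the table beyond the samples. Bystander.
- spatula: Filling spatula, 200 mm long, lying on the table beyond the samples. Bystander.
- mixing_cup: White open mixing cup, 80 mm across, 90 mm high; origin under its centre. Bystander.
- paint_can: Paint can with an orange label, 100 mm across, 120 mm high; origin under its centre. Bystander.
Things that resemble listed ones, but are neither listed nor needed, are in the scene too. What is shaped like the gauge_stand but purple is not meant.

How it is judged:
On the way, in this order (a step that is already met when the one before it is completed fails the run):
1. the cap is lowered upright into the tray, to within 8 mm of its floor, while still held (horizontal distance between cap and cap_tray below 0.03 m and z of cap in the frame of cap_tray between 0 and 0.013 m and angle between cap's own z axis and vertical below 0.15 rad and contact force between the fingers and cap above 0.3 N), for 0.05 s.
2. the upright gauge's tip is pressed in at least 1.5 mm, within 10 mm of the middle of the zero block, for 0.3 s (distance between tip and zero_top below 0.01 m and value of joint gauge_tip above 0.0015 m and angle between gauge's own z axis and vertical below 0.15 rad and contact force between gauge and zero_block above 0.3 N), for 0.3 s.
3. the upright gauge's tip is pressed in at least 1.5 mm, within 10 mm of the red sample's spot, for 0.3 s (distance between tip and spot_red below 0.01 m and value of joint gauge_tip above 0.0015 m and angle between gauge's own z axis and vertical below 0.15 rad and contact force between gauge and sample_red above 0.3 N), for 0.3 s.
4. the upright gauge's tip is pressed in at least 1.5 mm, within 10 mm of the blue sample's spot, for 0.3 s (distance between tip and spot_blue below 0.01 m and value of joint gauge_tip above 0.0015 m and angle between gauge's own z axis and vertical below 0.15 rad and contact force between gauge and sample_blue above 0.3 N), for 0.3 s.
5. the gauge is lowered upright into its stand, to within 10 mm of seated, while still held (horizontal distance between gauge and gauge_stand below 0.012 m and z of gauge in the frame of gauge_stand between 0.015 and 0.035 m and angle between gauge's own z axis and vertical below 0.08 rad and contact force between the fingers and gauge above 0.3 N), for 0.05 s.
At the end, for the whole second after the job is handed in: The cap lies upright (within 0.15 rad) on the floor of the cap tray, and the gauge stands upright (within 0.08 rad) in its stand, collar down on the rim (within 4 mm) and centred within 12 mm; both are released and at rest (horizontal distance between cap and cap_tray below 0.03 m and z of cap in the frame of cap_tray between 0 and 0.013 m and angle between cap's own z axis and vertical below 0.15 rad and horizontal distance between gauge and gauge_stand below 0.012 m and z of gauge in the frame of gauge_stand between 0.015 and 0.029 m and angle between gauge's own z axis and vertical below 0.08 rad and linear speed of each of gauge, cap below 0.02 m/s); the robot touches nothing.
It fails at once if the tacky green sample is touched by the gauge, the cap or the robot (contact force between any of gauge, cap, the arm, the fingers and sample_green above 0.3 N).
It fails at once if the gauge is pressed harder than 20 N on the zero block or a sample (contact force between gauge and zero_block above 20 N or contact force between gauge and sample_red above 20 N or contact force between gauge and sample_blue above 20 N).
It fails at once if a bystander is moved by more than 30 mm (distance of any of tape_roll, hardener, brush, spatula, mixing_cup, paint_can from where it was at the start of the episode above 0.03 m).
It also fails if it takes over 72 s, if anything falls off the work surface, if the arm or the gripper's body presses on something with over 40 N, if the wrist force passes 120 N, or if a joint passes its speed limit or range.

## Working session

There is one attempt and no reset: what is moved stays moved. The work goes in short steps, Python scripts to look and compute and a tool call to move; the robot and the scene stay as the last step left them, time stands still between calls to the robot, and variables do not carry over. Pictures are saved under pics/ and viewed, about 8 in all and at most 12, crops included, and the job is handed in when it is done.

Besides the shell and the picture viewer there is one more tool, called after "Call:" as name(argument=value, ...) on one line, values as JSON. send_rows: Moves the arm, as the interface text tells. Shift numbers are shares of 600 mm and turn numbers shares of 10 degrees, none past 1 either way. Its arguments: {"type":"object","properties":{"plan":{"type":"array"},"force":{"type":"number"}},"required":["plan"]}

```bash
ls; mkdir -p pics; cat > h.py <<'E'
import numpy as np, cv2
from scipy.spatial.transform import Rotation as R
from plant import env, vision
def snap(n, f):
    s=vision.snapshot(n); cv2.imwrite('pics/'+f, s['frame']); 
    np.savez('pics/'+n+'.npz',**{k:s[k] for k in('frame','mtx','k1','extrinsics')}); return s
def load(n): return dict(np.load('pics/'+n+'.npz'))
def p2w(s,u,v,z):
    m=s['mtx'];k=float(s['k1']);d=np.array([(u-m[0,2])/m[0,0],(v-m[1,2])/m[1,1]]);q=d.copy()
    for _ in range(30): q=d/(1+k*(q@q))
    E=s['extrinsics'];r=E[:3,:3]@np.array([q[0],-q[1],-1]);o=E[:3,3]
    return o+r*(z-o[2])/r[2]
def w2p(s,p):
    E=s['extrinsics'];m=s['mtx'];c=E[:3,:3].T@(np.array(p)-E[:3,3]);q=np.array([c[0],-c[1]])/-c[2]
    q=q*(1+float(s['k1'])*(q@q));return q*[m[0,0],m[1,1]]+[m[0,2],m[1,2]]
E
python3 - <<'E'
from h import *
for n in('top','side'):
    s=snap(n,n+'0.png');print(n,s['extrinsics'].round(3).tolist(),s['mtx'].round(1).tolist(),s['k1'])
st=env.get_state();print(st['time'],st['eef_pos'],st['tcp_rot'],st['grip_width'],R.from_quat(st['tcp_rot']).as_matrix().round(3).tolist())
E
```

```text
pics
top [[-0.019, 0.99, -0.141, 0.396], [-1.0, -0.019, -0.001, 0.085], [-0.004, 0.141, 0.99, 1.084], [0.0, 0.0, 0.0, 1.0]] [[409.8, 0.0, 318.6], [0.0, 409.8, 200.5], [0.0, 0.0, 1.0]] 0.015069066455446067
side [[-0.925, -0.209, 0.318, 1.017], [0.38, -0.532, 0.757, 1.238], [0.01, 0.821, 0.571, 0.955], [0.0, 0.0, 0.0, 1.0]] [[520.2, 0.0, 314.0], [0.0, 520.2, 201.7], [0.0, 0.0, 1.0]] -0.1646261763151034
0.1 [0.20478147 0.61625058 0.19897671] [ 8.10942860e-01  5.85124814e-01 -6.08346002e-04  5.08917411e-04] 0.08548584439729584 [[0.315, 0.949, -0.0], [0.949, -0.315, -0.002], [-0.002, 0.0, -1.0]]
```

View pics/top0.png

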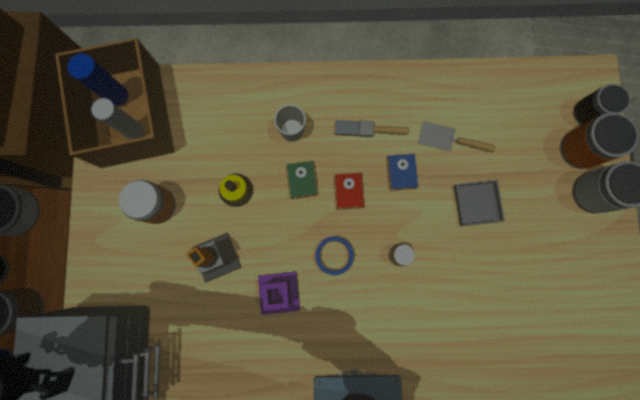

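View pics/side0.png

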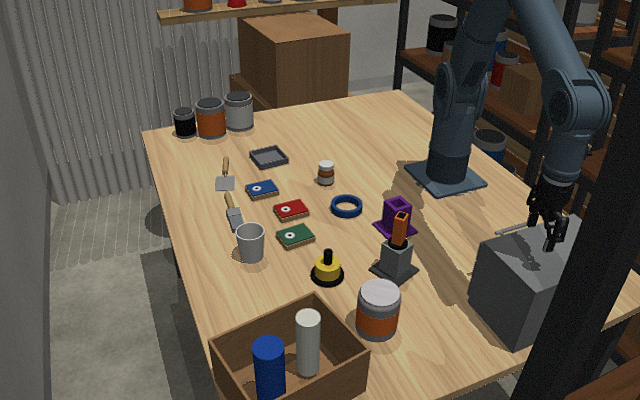

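Top: cap knob (232,184), gauge (203,256) in its stand, red (349,184), blue (403,164) and green (301,173) spots, tray (479,203). Side: gauge (400,230), knob (328,258), tray (269,157). I'll zoom in to get precise positions.

```bash
python3 - <<'E'
from h import *
t=load('top');f=t['frame']
a=cv2.resize(f[140:300,180:280],None,fx=4,fy=4,interpolation=cv2.INTER_CUBIC)
b=cv2.resize(f[145:235,320:510],None,fx=2,fy=2,interpolation=cv2.INTER_CUBIC)
s=load('side')['frame'];c=cv2.resize(s[200:300,300:430],None,fx=3,fy=3,interpolation=cv2.INTER_CUBIC)
im=np.zeros((600,800,3),np.uint8);im[:600,:400]=a[:600];im[:180,410:790]=b;im[200:500,410:800]=c
im=np.clip(im*1.6,0,255).astype(np.uint8);cv2.imwrite('pics/crop1.png',im)
# segment
hsv=cv2.cvtColor(f,cv2.COLOR_BGR2HSV)
def seg(m,name,z,box):
    x0,y0,x1,y1=box;mm=np.zeros_like(m);mm[y0:y1,x0:x1]=m[y0:y1,x0:x1]
    n,l,st,ce=cv2.connectedComponentsWithStats(mm);i=1+np.argmax(st[1:,4])
    r=cv2.minAreaRect(np.argwhere(l==i)[:,::-1].astype(np.float32))
    bp=cv2.boxPoints(r);w=np.array([p2w(t,*p,z)[:2] for p in bp])
    print(name,st[i,4],r[0],'c',w.mean(0).round(4),'corners',w.round(3).tolist())
H,S,V=cv2.split(hsv)
rng=lambda lo,hi:cv2.inRange(hsv,lo,hi)
seg(rng((0,150,60),(8,255,255)),'red',.022,(325,165,375,215))
seg(rng((105,120,50),(130,255,255)),'blue',.022,(380,145,425,195))
seg(rng((45,80,30),(80,255,255)),'green',.022,(280,150,325,205))
seg(rng((22,150,60),(35,255,255)),'cap',.04,(210,165,260,215))
seg(((S<80)&(V<150)).astype(np.uint8),'tray',.025,(445,170,515,235))
seg(((S<90)&(V>130)).astype(np.uint8),'spR',.022,(335,170,362,196))
seg(((S<90)&(V>130)).astype(np.uint8),'spB',.022,(390,152,416,176))
E
```

```text
red 724 (348.9676208496094, 190.07940673828125) c [0.5738 0.0058] corners [[0.616, 0.043], [0.621, -0.027], [0.531, -0.031], [0.527, 0.038]]
blue 595 (402.76641845703125, 170.93032836914062) c [ 0.6223 -0.1377] corners [[0.663, -0.104], [0.667, -0.168], [0.582, -0.171], [0.577, -0.108]]
green 516 (301.62274169921875, 178.73326110839844) c [0.6066 0.1297] corners [[0.646, 0.168], [0.654, 0.101], [0.567, 0.091], [0.559, 0.158]]
cap 531 (232.5, 187.5) c [0.5833 0.3079] corners [[0.619, 0.343], [0.618, 0.273], [0.547, 0.273], [0.549, 0.342]]
tray 1931 (479.0567932128906, 202.42575073242188) c [ 0.5344 -0.3307] corners [[0.584, -0.267], [0.598, -0.387], [0.485, -0.393], [0.471, -0.275]]Traceback (most recent call last):
  File "<stdin>", line 23, in <module>
  File "<stdin>", line 12, in seg
    return _wrapfunc(a, 'argmax', axis=axis, out=out, **kwds)
    return bound(*args, **kwds)
ValueError: attempt to get argmax of an empty sequence
```

View pics/crop1.png

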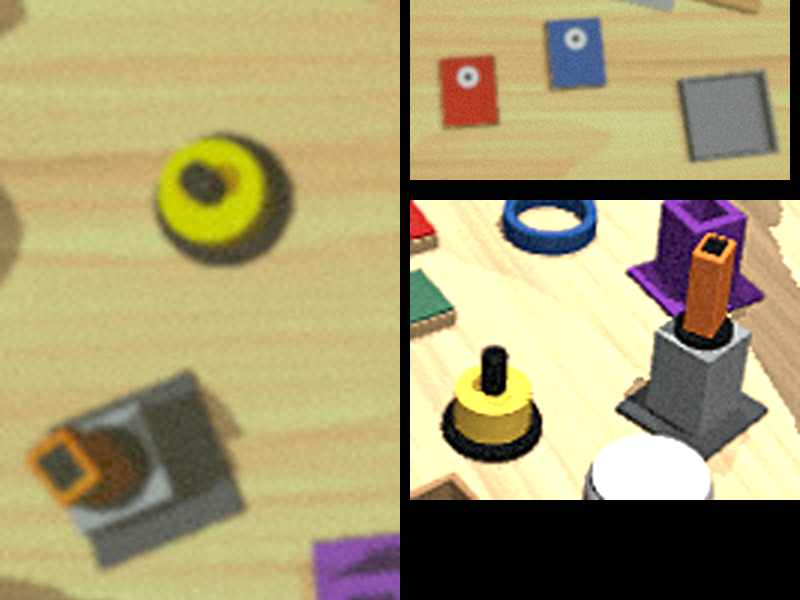

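Crop: red spot at top px (348.5,183), blue (402.5,164), tray rim centre (478.8,203.4), cap top (233.3,187.5), base (236,189.8), gauge top (196.3,256.8), stand plate centre (216.5,257.3). I'll fit the gauge box silhouette in both cameras to get its yaw.

```bash
python3 - <<'E'
from h import *
from scipy.optimize import differential_evolution as DE
t=load('top');sd=load('side')
for n,u,v,z in(('spotR',348.5,183,.022),('spotB',402.5,164,.022),('tray',478.8,203.4,.025),('captop',233.3,187.5,.048),('base',236,189.8,.012),('gtop',196.3,256.8,.187),('plate',216.5,257.3,.01)):
    print(n,p2w(t,u,v,z)[:2].round(4))
masks=[]
for s,b in((t,(180,240,225,275)),(sd,(385,200,420,255))):
    h=cv2.cvtColor(s['frame'],cv2.COLOR_BGR2HSV);m=cv2.inRange(h,(5,120,60),(18,255,255))
    k=np.zeros_like(m);x0,y0,x1,y1=b;k[y0:y1,x0:x1]=m[y0:y1,x0:x1]
    k=cv2.morphologyEx(k,cv2.MORPH_CLOSE,np.ones((3,3)))
    n,l,st,_=cv2.connectedComponentsWithStats(k);i=1+np.argmax(st[1:,4]);k=(l==i).astype(np.uint8)
    hull=cv2.convexHull(np.argwhere(k)[:,::-1].astype(np.int32));k=cv2.fillConvexPoly(np.zeros_like(k),hull,1)
    print(k.sum(),cv2.boundingRect(k));masks.append((s,k))
def sil(s,x,y,a,hx=.018,hy=.014,z0=.103,z1=.187):
    c,q=np.cos(a),np.sin(a)
    P=np.array([w2p(s,(x+c*i*hx-q*j*hy,y+q*i*hx+c*j*hy,z)) for i in(-1,1) for j in(-1,1) for z in(z0,z1)])
    return cv2.fillConvexPoly(np.zeros((400,640),np.uint8),np.round(cv2.convexHull(P.astype(np.float32))*16).astype(np.int32),1,cv2.LINE_8,4)
def cost(p,only=None):
    c=0
    for i,(s,k) in enumerate(masks):
        if only is not None and i!=only: continue
        g=sil(s,*p);c+=1-(g&k).sum()/(g|k).sum()
    return c
b=[(.36,.44),(.32,.40)]
x0=p2w(t,196.3,256.8,.187)[:2];b=[(x0[0]-.02,x0[0]+.02),(x0[1]-.02,x0[1]+.02),(0,np.pi)]
r=DE(cost,b,seed=1,maxiter=60);print(r.x,np.degrees(r.x[2]),r.fun)
for o in(0,1):
    q=DE(cost,b,args=(o,),seed=1,maxiter=60);print(o,q.x,np.degrees(q.x[2]),q.fun)
q=r.x.copy();q[2]+=np.pi/2;print('alt',cost(q))
a=[sil(t,*r.x),sil(sd,*r.x)]
E
```

```text
spotR [0.5925 0.0064]
spotB [ 0.6408 -0.1379]
tray [ 0.5314 -0.3299]
captop [0.5817 0.3041]
base [0.5818 0.3045]
gtop [0.4059 0.3531]
plate [0.4054 0.3537]
370 (187, 247, 26, 20)
472 (391, 211, 18, 35)
[0.40946472 0.35639806 0.73619093] 42.1806334591333 0.2431372549019607
0 [0.40748686 0.35816417 0.82987295] 47.54821764755532 0.1454965357967667
1 [0.40776095 0.35430225 0.7468879 ] 42.79352469445186 0.056451612903225756
alt 0.45116859291873057
```

```bash
cat >> h.py <<'E'
def plan(xyz,yaw=None,step=.058):
    st=env.get_state();p=np.array(st['eef_pos']);M=R.from_quat(st['tcp_rot'])
    x,y,z=M.as_matrix().T;y0=np.degrees(np.arctan2(x[1],x[0]))
    G=R.from_matrix(np.array([[np.cos(a:=np.radians(y0 if yaw is None else yaw)),np.sin(a),0],[np.sin(a),-np.cos(a),0],[0,0,-1]]).T) if 1 else 0
    rv=(M.inv()*G).as_rotvec(degrees=True);d=np.array(xyz)-p
    n=max(1,int(np.ceil(np.linalg.norm(d)/step)),int(np.ceil(np.abs(rv).max()/9.9)))
    print('t',round(st['time'],2),'tcp',p.round(4),'yaw',round(y0,1),'tilt',np.degrees(np.arccos(-z[2])).round(2),'F',np.round(st['force'],1),'w',round(st['grip_width'],4),'rv',rv.round(2),'n',n)
    for i in range(n):
        Mi=M*R.from_rotvec(rv*i/n,degrees=True)
        print(i,(Mi.inv().apply(d/n)/.6).round(4).tolist(),(rv/n/10).round(3).tolist())
E
python3 -c "
from h import *
plan((.582,.304,.2),-48)"
```

```text
t 0.1 tcp [0.2048 0.6163 0.199 ] yaw 71.6 tilt 0.09 F [ 0.8 -0.7 -0.4] w 0.0855 rv [1.0000e-01 5.0000e-02 1.1962e+02] n 13
0 [-0.0227, 0.0585, -0.0001] [0.001, 0.0, 0.92]
1 [-0.0131, 0.0614, -0.0001] [0.001, 0.0, 0.92]
2 [-0.0031, 0.0627, -0.0001] [0.001, 0.0, 0.92]
3 [0.007, 0.0624, -0.0001] [0.001, 0.0, 0.92]
4 [0.0168, 0.0605, -0.0001] [0.001, 0.0, 0.92]
5 [0.0263, 0.057, -0.0001] [0.001, 0.0, 0.92]
6 [0.0351, 0.0521, -0.0001] [0.001, 0.0, 0.92]
7 [0.043, 0.0458, -0.0001] [0.001, 0.0, 0.92]
8 [0.0497, 0.0383, -0.0001] [0.001, 0.0, 0.92]
9 [0.0552, 0.0299, -0.0001] [0.001, 0.0, 0.92]
10 [0.0593, 0.0207, -0.0001] [0.001, 0.0, 0.92]
11 [0.0618, 0.0109, -0.0001] [0.001, 0.0, 0.92]
12 [0.0628, 0.0009, -0.0001] [0.001, 0.0, 0.92]
```

Call:
send_rows(plan=[{"travel":[-0.023,0.058,-0.025],"turn":[0,0,0.92],"grip":85},{"travel":[-0.013,0.061,-0.025],"turn":[0,0,0.92],"grip":85},{"travel":[-0.003,0.063,-0.025],"turn":[0,0,0.92],"grip":85},{"travel":[0.007,0.062,0],"turn":[0,0,0.92],"grip":85},{"travel":[0.017,0.06,0],"turn":[0,0,0.92],"grip":85}])

```text
time: 0.72
eef_pos: [0.3502, 0.4963, 0.2447]
tcp_rot: [0.976, 0.219, -0.0, 0.0]
force: [0.2, 0.2, -0.6]
grip_width: 0.0849
```

Call:
send_rows(plan=[{"travel":[0.026,0.057,0],"turn":[0,0,0.92],"grip":85},{"travel":[0.035,0.052,0],"turn":[0,0,0.92],"grip":85},{"travel":[0.043,0.046,0],"turn":[0,0,0.92],"grip":85},{"travel":[0.05,0.038,0],"turn":[0,0,0.92],"grip":85},{"travel":[0.055,0.03,0],"turn":[0,0,0.92],"grip":85}])

```text
time: 1.35
eef_pos: [0.495, 0.3762, 0.2444]
tcp_rot: [0.984, -0.179, -0.0, 0.0]
force: [-0.6, 0.1, 0.2]
grip_width: 0.0849
```

Call:
send_rows(plan=[{"travel":[0.059,0.021,0.02],"turn":[0,0,0.92],"grip":85},{"travel":[0.062,0.011,0.04],"turn":[0,0,0.92],"grip":85},{"travel":[0.063,0.001,0.04],"turn":[0,0,0.92],"grip":85},{"travel":[0,0,0],"turn":[0,0,0],"grip":85}])

```text
time: 1.85
eef_pos: [0.5822, 0.3004, 0.1823]
tcp_rot: [0.912, -0.409, -0.0, 0.003]
force: [-0.3, -0.3, -0.9]
grip_width: 0.0847
```

```bash
python3 -c "
from h import *
plan((.582,.304,.057),-48)"
```

```text
t 1.85 tcp [0.5822 0.3004 0.1823] yaw -48.3 tilt 0.3 F [-0.3 -0.3 -0.9] w 0.0847 rv [ 0.27 -0.11 -0.33] n 3
0 [-0.0017, -0.0016, 0.0696] [0.009, -0.004, -0.011]
1 [-0.0016, -0.0015, 0.0696] [0.009, -0.004, -0.011]
2 [-0.0016, -0.0014, 0.0696] [0.009, -0.004, -0.011]
```

Call:
send_rows(plan=[{"travel":[-0.0025,-0.0022,0.07],"turn":[0.01,0,-0.01],"grip":85},{"travel":[-0.0025,-0.0022,0.07],"turn":[0.01,0,-0.01],"grip":85},{"travel":[0,0,0.068],"turn":[0.01,0,-0.01],"grip":85},{"travel":[0,0,0],"turn":[0,0,0],"grip":85},{"travel":[0,0,0],"turn":[0,0,0],"grip":10}], force=30)

```text
time: 2.48
eef_pos: [0.5824, 0.3098, 0.0618]
tcp_rot: [0.915, -0.404, 0.002, -0.003]
force: [1.0, -0.9, 1.1]
grip_width: 0.0692
```

Call:
send_rows(plan=[{"travel":[0,0,0],"turn":[0,0,0],"grip":10},{"travel":[0,0,0],"turn":[0,0,0],"grip":10},{"travel":[0,0,0],"turn":[0,0,0],"grip":10}])

```text
time: 2.85
eef_pos: [0.5818, 0.3091, 0.0607]
tcp_rot: [0.915, -0.404, 0.001, -0.003]
force: [0.4, 0.4, 1.3]
grip_width: 0.0118
```

```bash
python3 - <<'E'
from h import *
s=snap('side','s2.png');print(env.get_state()['grip_width'],w2p(s,env.get_state()['eef_pos']))
t=snap('top','t2.png')
a=cv2.resize(s['frame'][190:320,270:420],None,fx=4,fy=4);b=cv2.resize(t['frame'][140:230,180:290],None,fx=2,fy=2)
im=np.zeros((520,800,3),np.uint8);im[:,:600]=a;im[:180,600:800]=b[:,:200]
cv2.imwrite('pics/c2.png',np.clip(im*1.7,0,255).astype(np.uint8))
E
```

```text
0.010129134002046146 [329.36338419 258.87088536]
```

View pics/c2.png

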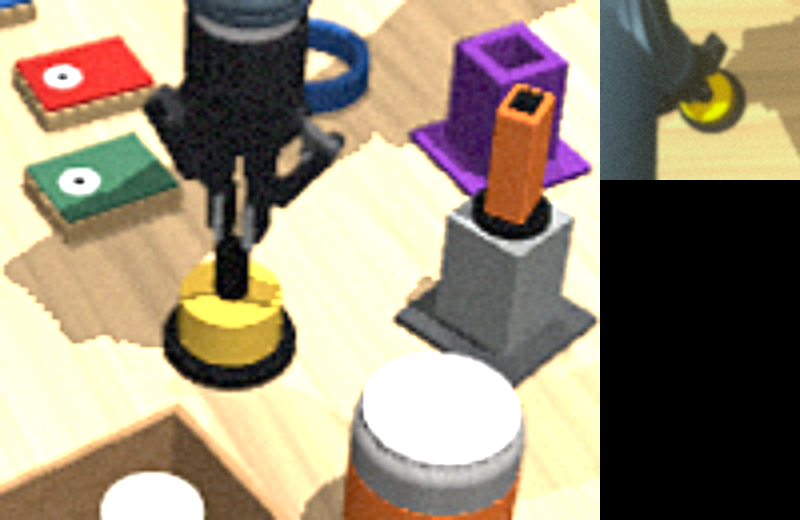

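The fingers closed behind the knob (crop 237,240), with the knob at (232,265), so the grasp missed. I'll cross-check the two cameras.

```bash
python3 - <<'E'
from h import *
s=load('side');t=load('top')
print('knob side',p2w(s,328,251,.088),'base side',p2w(s,300+(492-410)/3,200+(418-200)/3,.012))
print('knob top',p2w(t,180+200/4,140+182/4,.088))
for n,p in(('base',(.5818,.3045,.012)),('knobtop',(.5818,.3045,.088)),('tcp',env.get_state()['eef_pos'])): print(n,w2p(s,p),w2p(t,p))
print(np.array(env.get_state()['eef_pos']),env.get_state()['joints'])
E
```

```text
knob side [0.58599016 0.30823974 0.088     ] base side [0.58552125 0.30779011 0.012     ]
knob top [0.57969138 0.30381817 0.088     ]
base [328.11974254 271.53665042] [236.00198976 189.79937963]
knobtop [328.90769834 249.73920156] [229.7333916  184.66409569]
tcp [329.37403649 258.90679599] [230.33182755 186.72296472]
[0.58162842 0.30903827 0.06029325] [-0.85999262  0.75651975  0.45598038  1.63169404 -0.41731666  0.84584674
 -1.06527406]
```

```bash
python3 - <<'E'
from h import *
s=load('side')['frame'];t=load('top')['frame']
a=cv2.resize(s[225:300,290:360],None,fx=5.7,fy=5.7,interpolation=cv2.INTER_CUBIC);b=cv2.resize(t[140:215,195:265],None,fx=5.7,fy=5.7,interpolation=cv2.INTER_CUBIC)
im=np.hstack([a,b]);cv2.imwrite('pics/c3.png',np.clip(255*(im/255.)**.5,0,255).astype(np.uint8));print(im.shape)
E
```

```text
(428, 798, 3)
```

View pics/c3.png

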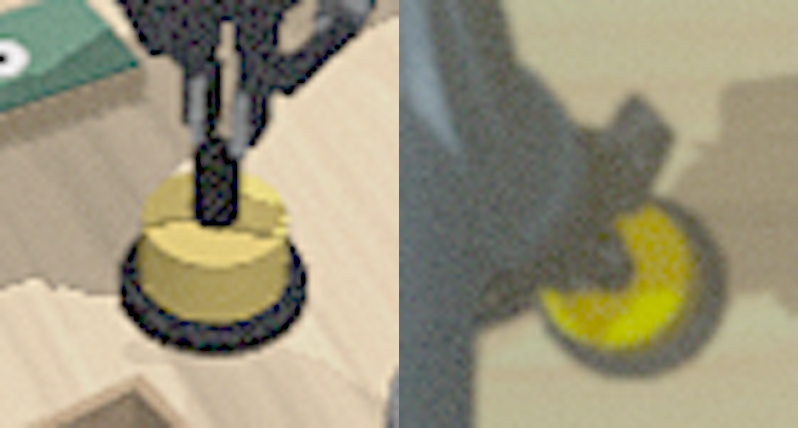

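```bash
python3 - <<'E'
from h import *
s=load('side');t=load('top')
p=np.array([.2048,.6163,.199]);x=np.array([.315,.949,0])
for dz in(0,.013,.04): print('start',dz,[w2p(s,p+x*k*.05+[0,0,dz]).round(1).tolist() for k in(-1,1)])
p=np.array(env.get_state()['eef_pos']);x=np.array([.67,-.74,0])
for dz in(0,.013,.026,.04): print('now',dz,[w2p(s,p+x*k*.01+[0,0,dz]).round(1).tolist() for k in(-1,1)],[w2p(t,p+x*k*.01+[0,0,dz]).round(1).tolist() for k in(-1,1)])
f=cv2.imread('pics/side0.png')
a=cv2.resize(f[170:260,500:590],None,fx=5,fy=5,interpolation=cv2.INTER_CUBIC);cv2.imwrite('pics/c4.png',np.clip(255*(a/255.)**.5,0,255).astype(np.uint8))
E
```

```text
start 0 [[525.4, 240.0], [542.3, 268.0]]
start 0.013 [[526.8, 235.7], [543.9, 263.6]]
start 0.04 [[529.6, 226.6], [547.2, 254.4]]
now 0 [[332.9, 260.0], [325.9, 257.8]] [[227.4, 189.4], [233.3, 184.1]]
now 0.013 [[333.0, 256.2], [326.0, 254.0]] [[226.2, 188.5], [232.2, 183.1]]
now 0.026 [[333.2, 252.4], [326.1, 250.2]] [[225.0, 187.6], [231.1, 182.2]]
now 0.04 [[333.4, 248.2], [326.3, 246.0]] [[223.7, 186.6], [229.8, 181.1]]
```

View pics/c4.png

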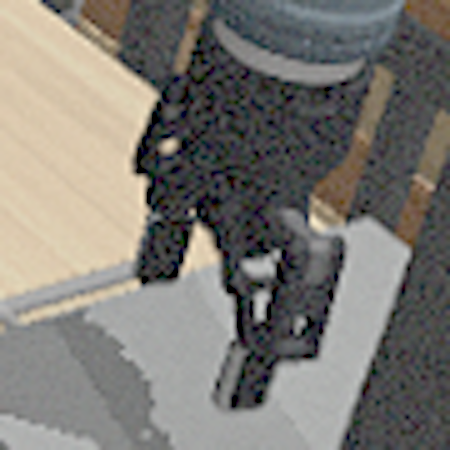

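Both the start and current views show fingertips about 27 mm above where the reported TCP puts them, so they shut just above the knob. I'll open, lower in small steps and watch the force.

Call:
send_rows(plan=[{"travel":[0,0,0],"turn":[0,0,0],"grip":85},{"travel":[0,0,0],"turn":[0,0,0],"grip":85},{"travel":[0,0,0],"turn":[0,0,0],"grip":85},{"travel":[0,0,0.01],"turn":[0,0,0],"grip":85},{"travel":[0,0,0.01],"turn":[0,0,0],"grip":85}])

```text
time: 3.58
eef_pos: [0.5814, 0.3089, 0.0474]
tcp_rot: [0.915, -0.404, 0.001, -0.002]
force: [-0.6, 0.2, -0.1]
grip_width: 0.0849
```

Call:
send_rows(plan=[{"travel":[0,0,0.01],"turn":[0,0,0],"grip":85},{"travel":[0,0,0],"turn":[0,0,0],"grip":85}])

```text
time: 3.82
eef_pos: [0.5811, 0.3087, 0.0412]
tcp_rot: [0.915, -0.404, 0.001, -0.002]
force: [0.2, -0.3, -0.4]
grip_width: 0.0851
```

```bash
python3 - <<'E'
from h import *
s=snap('side','s3.png');t=snap('top','t3.png')
st=env.get_state();p=np.array(st['eef_pos']);print(p,st['force'],st['grip_width'])
x=np.array([.67,-.74,0])
for dz in(.013,.04): print([w2p(s,p+x*k*.05+[0,0,dz]).round(1).tolist() for k in(-1,1)],[w2p(t,p+x*k*.05+[0,0,dz]).round(1).tolist() for k in(-1,1)])
s=s['frame'];t=t['frame']
a=cv2.resize(s[210:300,280:370],None,fx=4.4,fy=4.4,interpolation=cv2.INTER_CUBIC);b=cv2.resize(t[130:220,190:280],None,fx=4.4,fy=4.4,interpolation=cv2.INTER_CUBIC)
im=np.hstack([a,b]);cv2.imwrite('pics/c5.png',np.clip(255*(im/255.)**.5,0,255).astype(np.uint8));print(im.shape)
E
```

```text
[0.58160796 0.30894915 0.04193487] [-0.21271855 -0.01852771  0.22807527] 0.085323872986156
[[346.9, 266.0], [312.1, 254.9]] [[216.1, 200.4], [245.4, 173.9]]
[[347.5, 258.1], [312.2, 247.1]] [[213.3, 198.8], [243.5, 171.7]]
(396, 792, 3)
```

View pics/c5.png

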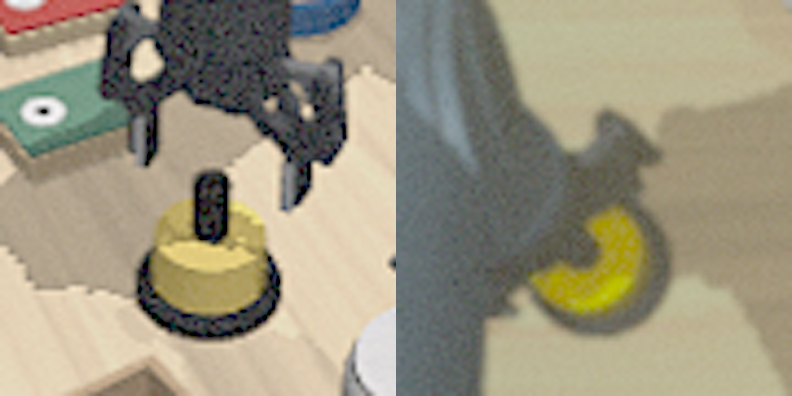

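Open fingertips at side px (313,247) and (346,258), exactly 27 mm higher than the reported TCP implies. So actual tip z ≈ reported + 0.027. I'll lower to reported 0.030 and close.

Call:
send_rows(plan=[{"travel":[0,0,0.01],"turn":[0,0,0],"grip":85},{"travel":[0,0,0.009],"turn":[0,0,0],"grip":85},{"travel":[0,0,0],"turn":[0,0,0],"grip":10},{"travel":[0,0,0],"turn":[0,0,0],"grip":10},{"travel":[0,0,0],"turn":[0,0,0],"grip":10}], force=40)

```text
time: 4.55
eef_pos: [0.5818, 0.3091, 0.0308]
tcp_rot: [0.915, -0.404, 0.001, -0.003]
force: [-0.0, -0.1, -1.2]
grip_width: 0.0316
```

Call:
send_rows(plan=[{"travel":[0,0,0],"turn":[0,0,0],"grip":10},{"travel":[0,0,0],"turn":[0,0,0],"grip":10}])

```text
time: 4.8
eef_pos: [0.5819, 0.309, 0.0308]
tcp_rot: [0.915, -0.404, 0.001, -0.003]
force: [0.5, -0.3, 1.2]
grip_width: 0.0227
```

Call:
send_rows(plan=[{"travel":[0,0,-0.03],"turn":[0,0,0],"grip":10},{"travel":[0,0,-0.06],"turn":[0,0,0],"grip":10},{"travel":[0,0,-0.06],"turn":[0,0,0],"grip":10},{"travel":[0,0,-0.05],"turn":[0,0,0],"grip":10}])

```text
time: 5.3
eef_pos: [0.5815, 0.3088, 0.1533]
tcp_rot: [0.915, -0.404, 0.001, -0.003]
force: [0.7, 0.5, -1.0]
grip_width: 0.0228
```

```bash
python3 - <<'E'
from h import *
s=load('side');print('tray side',p2w(s,269,157,.025))
hs=cv2.cvtColor(cv2.imread('pics/side0.png'),cv2.COLOR_BGR2HSV)
for n,p in(('red',(.5745,.006,.022)),('spotR',(.5925,.0064,.022)),('spotB',(.6408,-.1379,.022)),('tray',(.5314,-.3299,.025))): print(n,w2p(s,p))
plan((.533,-.328,.148),-48)
E
```

```text
tray side [ 0.54327113 -0.31120348  0.025     ]
red [291.64708117 207.49646339]
spotR [286.20736766 208.81139743]
spotB [257.27601359 187.99754205]
tray [270.50580845 153.98811381]
t 5.3 tcp [0.5815 0.3088 0.1533] yaw -47.7 tilt 0.39 F [ 0.7  0.5 -1. ] w 0.0228 rv [-0.39 -0.01  0.31] n 12
0 [0.0609, 0.0645, 0.0003] [-0.003, -0.0, 0.003]
1 [0.0609, 0.0645, 0.0003] [-0.003, -0.0, 0.003]
2 [0.0609, 0.0645, 0.0004] [-0.003, -0.0, 0.003]
3 [0.061, 0.0644, 0.0004] [-0.003, -0.0, 0.003]
4 [0.061, 0.0644, 0.0004] [-0.003, -0.0, 0.003]
5 [0.061, 0.0644, 0.0005] [-0.003, -0.0, 0.003]
6 [0.061, 0.0644, 0.0005] [-0.003, -0.0, 0.003]
7 [0.0611, 0.0643, 0.0006] [-0.003, -0.0, 0.003]
8 [0.0611, 0.0643, 0.0006] [-0.003, -0.0, 0.003]
9 [0.0611, 0.0643, 0.0006] [-0.003, -0.0, 0.003]
10 [0.0612, 0.0642, 0.0007] [-0.003, -0.0, 0.003]
11 [0.0612, 0.0642, 0.0007] [-0.003, -0.0, 0.003]
```

Call:
send_rows(plan=[{"travel":[0.061,0.0645,0],"turn":[0,0,0],"grip":10},{"travel":[0.061,0.0645,0],"turn":[0,0,0],"grip":10},{"travel":[0.061,0.0645,0],"turn":[0,0,0],"grip":10},{"travel":[0.061,0.0645,0],"turn":[0,0,0],"grip":10},{"travel":[0.061,0.0645,0],"turn":[0,0,0],"grip":10}])

```text
time: 5.92
eef_pos: [0.5612, 0.0415, 0.1509]
tcp_rot: [0.915, -0.404, 0.001, -0.003]
force: [-0.0, 0.2, -0.9]
grip_width: 0.0228
```

Call:
send_rows(plan=[{"travel":[0.061,0.0645,0],"turn":[0,0,0],"grip":10},{"travel":[0.061,0.0645,0],"turn":[0,0,0],"grip":10},{"travel":[0.061,0.0645,0],"turn":[0,0,0],"grip":10},{"travel":[0.061,0.0645,0],"turn":[0,0,0],"grip":10},{"travel":[0.061,0.0645,0],"turn":[0,0,0],"grip":10}])

```text
time: 6.55
eef_pos: [0.5414, -0.2241, 0.1498]
tcp_rot: [0.915, -0.404, 0.002, -0.003]
force: [1.5, -1.2, -1.3]
grip_width: 0.0227
```

Call:
send_rows(plan=[{"travel":[0.061,0.0645,0],"turn":[0,0,0],"grip":10},{"travel":[0.05,0.053,0],"turn":[0,0,0],"grip":10},{"travel":[0,0,0.04],"turn":[0,0,0],"grip":10},{"travel":[0,0,0],"turn":[0,0,0],"grip":10}])

```text
time: 7.05
eef_pos: [0.5331, -0.3185, 0.1236]
tcp_rot: [0.915, -0.404, -0.0, -0.003]
force: [0.8, 0.0, -1.1]
grip_width: 0.0227
```

```bash
python3 - <<'E'
from h import *
s=snap('side','s4.png');t=snap('top','t4.png')
plan((.533,-.328,.07),-48)
p=np.array(env.get_state()['eef_pos']);c=p-[0,0,.0188]
print('cap centre top exp',w2p(t,c+[0,0,.036]),'side',w2p(s,c+[0,0,.036]))
s=s['frame'];t=t['frame']
a=cv2.resize(s[110:190,230:310],None,fx=5,fy=5,interpolation=cv2.INTER_CUBIC);b=cv2.resize(t[150:230,430:510],None,fx=5,fy=5,interpolation=cv2.INTER_CUBIC)
im=np.hstack([a,b]);cv2.imwrite('pics/c6.png',np.clip(255*(im/255.)**.5,0,255).astype(np.uint8))
E
```

```text
t 7.15 tcp [ 0.5347 -0.3184  0.1251] yaw -47.6 tilt 0.34 F [-0.8  0.2 -0.5] w 0.0226 rv [-0.34  0.    0.38] n 1
0 [0.0099, 0.0135, 0.0917] [-0.034, 0.0, 0.038]
cap centre top exp [493.17132251 195.29733442] side [269.4673892  126.26680041]
```

View pics/c6.png

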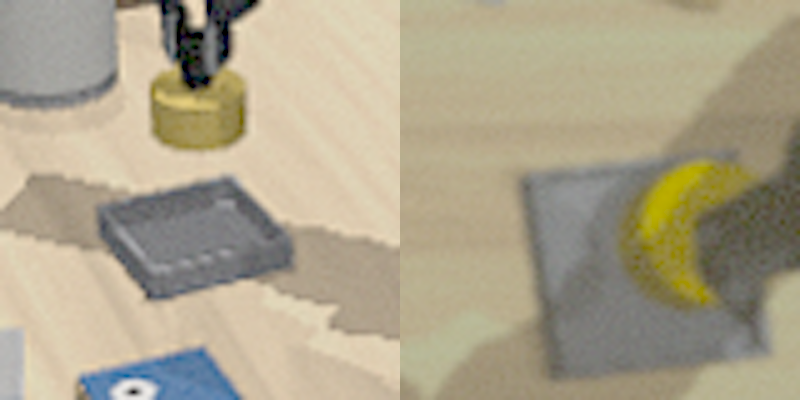

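```bash
python3 - <<'E'
from h import *
from scipy.optimize import least_squares as LS
s=load('side');t=load('top')
tri=lambda a,b:(lambda r:(r.x.round(4),r.fun.round(2)))(LS(lambda p:np.r_[w2p(s,p)-a,w2p(t,p)-b],[.55,0,.05]))
print('cap top',tri((269.6,128.4),(489.2,196.6)))
print('tray rim corners mean side',np.mean([[98,212],[235,178],[293,243],[152,270]],0)/5+[230,110])
u=np.mean([[98,212],[235,178],[293,243],[152,270]],0)/5+[230,110]
print('tray side',p2w(s,*u,.025)); print('tray tri',tri(u,(478.8,203.4)))
v=np.mean([[525,175],[740,150],[770,352],[553,377]],0)/5+[350,150];print(v,p2w(t,*v,.025))
print('spots tri',tri((230+132/5,110+391/5),(402.5,164)))
E
```

```text
cap top (array([ 0.5339, -0.3123,  0.1358]), array([ 0.72,  0.23,  0.21, -0.46]))
tray rim corners mean side [268.9  155.15]
tray side [ 0.53943607 -0.32400221  0.025     ]
tray tri (array([ 0.5337, -0.3334,  0.0179]), array([ 0.77,  0.23,  0.24, -0.52]))
[479.4 202.7] [ 0.53324388 -0.33156625  0.025     ]
spots tri (array([ 0.6421, -0.1386,  0.0205]), array([ 0.46,  0.14,  0.16, -0.35]))
```

Cap is at side (269,128) and top (489,197), tray centre about (.534,-.330). The cap needs about 15 mm more in -y, then it can go down.

Call:
send_rows(plan=[{"travel":[0.018,0.0165,0.02],"turn":[-0.03,0,0],"grip":10},{"travel":[0,0,0.05],"turn":[0,0,0],"grip":10},{"travel":[0,0,0.05],"turn":[0,0,0],"grip":10},{"travel":[0,0,0.02],"turn":[0,0,0],"grip":10},{"travel":[0,0,0.01],"turn":[0,0,0],"grip":10}])

```text
time: 7.78
eef_pos: [0.5343, -0.3343, 0.034]
tcp_rot: [0.915, -0.404, 0.0, 0.0]
force: [0.6, -0.6, -1.0]
grip_width: 0.0225
```

Call:
send_rows(plan=[{"travel":[0,0,0.006],"turn":[0,0,0],"grip":10},{"travel":[0,0,0.004],"turn":[0,0,0],"grip":10}])

```text
time: 8.02
eef_pos: [0.5348, -0.3342, 0.0288]
tcp_rot: [0.915, -0.404, 0.001, 0.0]
force: [1.2, 0.1, -0.9]
grip_width: 0.0232
```

Call:
send_rows(plan=[{"travel":[0,0,0.003],"turn":[0,0,0],"grip":10},{"travel":[0,0,0.003],"turn":[0,0,0],"grip":10},{"travel":[0,0,0],"turn":[0,0,0],"grip":10}])

```text
time: 8.4
eef_pos: [0.5343, -0.3338, 0.0246]
tcp_rot: [0.915, -0.404, -0.0, -0.0]
force: [0.4, -0.4, 0.0]
grip_width: 0.0228
```

Call:
send_rows(plan=[{"travel":[0,0,0.002],"turn":[0,0,0],"grip":10},{"travel":[0,0,0.001],"turn":[0,0,0],"grip":10},{"travel":[0,0,0],"turn":[0,0,0],"grip":10}])

```text
time: 8.78
eef_pos: [0.5344, -0.3344, 0.0237]
tcp_rot: [0.915, -0.404, 0.0, 0.0]
force: [-1.8, 0.9, 7.1]
grip_width: 0.0227
```

Call:
send_rows(plan=[{"travel":[0,0,0],"turn":[0,0,0],"grip":85},{"travel":[0,0,0],"turn":[0,0,0],"grip":85},{"travel":[0,0,0],"turn":[0,0,0],"grip":85},{"travel":[0,0,-0.05],"turn":[0,0,0],"grip":85},{"travel":[0,0,-0.095],"turn":[0,0,0],"grip":85}])

```text
time: 9.4
eef_pos: [0.5327, -0.3325, 0.1086]
tcp_rot: [0.915, -0.404, -0.002, -0.0]
force: [0.9, 0.3, 0.9]
grip_width: 0.085
```

Call:
send_rows(plan=[{"travel":[0,0,-0.095],"turn":[0,0,0],"grip":85},{"travel":[0,0,-0.06],"turn":[0,0,0],"grip":85}])

```text
time: 9.65
eef_pos: [0.5349, -0.3345, 0.2058]
tcp_rot: [0.915, -0.404, 0.002, 0.0]
force: [-0.0, 0.6, 0.2]
grip_width: 0.0851
```

```bash
python3 - <<'E'
from h import *
plan((.407,.355,.2),-48)
E
```

```text
t 9.65 tcp [ 0.5349 -0.3345  0.2058] yaw -47.7 tilt 0.18 F [-0.   0.6  0.2] w 0.0851 rv [-0.06 -0.17  0.31] n 13
0 [-0.0764, -0.0474, 0.0006] [-0.0, -0.001, 0.002]
1 [-0.0764, -0.0473, 0.0006] [-0.0, -0.001, 0.002]
2 [-0.0765, -0.0473, 0.0006] [-0.0, -0.001, 0.002]
3 [-0.0765, -0.0473, 0.0006] [-0.0, -0.001, 0.002]
4 [-0.0765, -0.0472, 0.0006] [-0.0, -0.001, 0.002]
5 [-0.0765, -0.0472, 0.0006] [-0.0, -0.001, 0.002]
6 [-0.0765, -0.0472, 0.0006] [-0.0, -0.001, 0.002]
7 [-0.0766, -0.0472, 0.0007] [-0.0, -0.001, 0.002]
8 [-0.0766, -0.0471, 0.0007] [-0.0, -0.001, 0.002]
9 [-0.0766, -0.0471, 0.0007] [-0.0, -0.001, 0.002]
10 [-0.0766, -0.0471, 0.0007] [-0.0, -0.001, 0.002]
11 [-0.0766, -0.047, 0.0007] [-0.0, -0.001, 0.002]
12 [-0.0767, -0.047, 0.0007] [-0.0, -0.001, 0.002]
```

Call:
send_rows(plan=[{"travel":[-0.0765,-0.0472,0],"turn":[0,0,0],"grip":85},{"travel":[-0.0765,-0.0472,0],"turn":[0,0,0],"grip":85},{"travel":[-0.0765,-0.0472,0],"turn":[0,0,0],"grip":85},{"travel":[-0.0765,-0.0472,0],"turn":[0,0,0],"grip":85},{"travel":[-0.0765,-0.0472,0],"turn":[0,0,0],"grip":85}])

```text
time: 10.28
eef_pos: [0.484, -0.067, 0.2028]
tcp_rot: [0.915, -0.404, 0.0, -0.0]
force: [1.4, 0.5, 0.7]
grip_width: 0.0851
```

Call:
send_rows(plan=[{"travel":[-0.0765,-0.0472,0],"turn":[0,0,0],"grip":85},{"travel":[-0.0765,-0.0472,0],"turn":[0,0,0],"grip":85},{"travel":[-0.0765,-0.0472,0],"turn":[0,0,0],"grip":85},{"travel":[-0.0765,-0.0472,0],"turn":[0,0,0],"grip":85},{"travel":[-0.0765,-0.0472,0],"turn":[0,0,0],"grip":85}])

```text
time: 10.9
eef_pos: [0.4342, 0.1979, 0.203]
tcp_rot: [0.915, -0.404, 0.0, -0.0]
force: [0.9, 0.8, 0.7]
grip_width: 0.085
```

Call:
send_rows(plan=[{"travel":[-0.0765,-0.0472,0],"turn":[0,0,0],"grip":85},{"travel":[-0.0765,-0.0472,0],"turn":[0,0,0],"grip":85},{"travel":[-0.0765,-0.0472,0],"turn":[0,0,0],"grip":85},{"travel":[0,0,0],"turn":[0,0,0],"grip":85}])

```text
time: 11.4
eef_pos: [0.4026, 0.3601, 0.2024]
tcp_rot: [0.916, -0.401, -0.001, -0.001]
force: [0.2, -0.9, -0.1]
grip_width: 0.0849
```

```bash
python3 - <<'E'
from h import *
s=snap('side','s5.png');t=snap('top','t5.png')
plan((.407,.355,.107),-48)
p=np.array(env.get_state()['eef_pos']);x=np.array([.67,-.74,0])
print('tips exp side',[w2p(s,p+x*k*.05+[0,0,.04]).round(1).tolist() for k in(-1,1)],'gauge top exp',w2p(s,(.407,.355,.187)))
a=cv2.resize(s['frame'][170:290,345:455],None,fx=5,fy=5,interpolation=cv2.INTER_CUBIC);b=cv2.resize(t['frame'][190:250,450:510],None,fx=4,fy=4,interpolation=cv2.INTER_CUBIC)
b=cv2.resize(t['frame'][170:235,445:510],None,fx=3.8,fy=3.8)
im=np.zeros((600,798,3),np.uint8);im[:,:550]=a;im[:b.shape[0],550:550+b.shape[1]]=b
cv2.imwrite('pics/c7.png',np.clip(255*(im/255.)**.5,0,255).astype(np.uint8))
E
```

```text
t 11.5 tcp [0.4046 0.355  0.2025] yaw -47.6 tilt 0.05 F [ 0.7 -0.6 -1.1] w 0.0852 rv [ 0.04 -0.04  0.37] n 2
0 [0.0013, -0.0015, 0.0796] [0.002, -0.002, 0.019]
1 [0.0013, -0.0015, 0.0796] [0.002, -0.002, 0.019]
tips exp side [[424.6, 201.5], [385.7, 191.3]] gauge top exp [401.68852975 214.80857682]
```

View pics/c7.png

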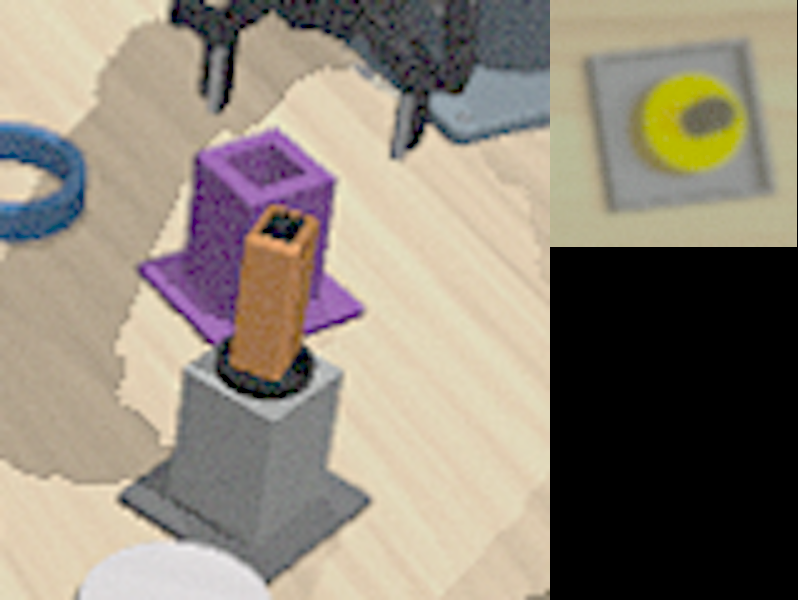

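Cap sits upright and centred in the tray. Fingertips at side (388,192) and (425,201) straddle the gauge top (402,215). Descending.

Call:
send_rows(plan=[{"travel":[0.0026,-0.003,0.04],"turn":[0,0,0.03],"grip":85},{"travel":[0,0,0.05],"turn":[0,0,0],"grip":85},{"travel":[0,0,0.05],"turn":[0,0,0],"grip":85},{"travel":[0,0,0.021],"turn":[0,0,0],"grip":85},{"travel":[0,0,0],"turn":[0,0,0],"grip":85}])

```text
time: 12.12
eef_pos: [0.4073, 0.3541, 0.106]
tcp_rot: [0.913, -0.407, -0.0, 0.001]
force: [-0.9, -0.4, 0.2]
grip_width: 0.0846
```

Call:
send_rows(plan=[{"travel":[0,0,0],"turn":[0,0,0],"grip":15},{"travel":[0,0,0],"turn":[0,0,0],"grip":15},{"travel":[0,0,0],"turn":[0,0,0],"grip":15},{"travel":[0,0,0],"turn":[0,0,0],"grip":15},{"travel":[0,0,0],"turn":[0,0,0],"grip":15}], force=60)

```text
time: 12.75
eef_pos: [0.4072, 0.3556, 0.1068]
tcp_rot: [0.914, -0.407, 0.0, -0.0]
force: [-1.4, -2.0, 5.0]
grip_width: 0.0277
```

Call:
send_rows(plan=[{"travel":[0,0,-0.015],"turn":[0,0,0],"grip":15},{"travel":[0,0,-0.04],"turn":[0,0,0],"grip":15},{"travel":[0,0,-0.06],"turn":[0,0,0],"grip":15},{"travel":[0,0,-0.06],"turn":[0,0,0],"grip":15},{"travel":[0,0,-0.015],"turn":[0,0,0],"grip":15}])

```text
time: 13.38
eef_pos: [0.4081, 0.3561, 0.2223]
tcp_rot: [0.914, -0.407, 0.001, -0.002]
force: [0.1, -1.2, -3.1]
grip_width: 0.0278
```

```bash
python3 - <<'E'
from h import *
plan((.583,.307,.16),-48)
E
```

```text
t 13.38 tcp [0.4081 0.3561 0.2223] yaw -48.0 tilt 0.22 F [ 0.1 -1.2 -3.1] w 0.0278 rv [-0.22  0.02  0.01] n 4
0 [0.064, -0.0404, 0.0261] [-0.005, 0.001, 0.0]
1 [0.064, -0.0404, 0.0261] [-0.005, 0.001, 0.0]
2 [0.064, -0.0404, 0.026] [-0.005, 0.001, 0.0]
3 [0.064, -0.0404, 0.026] [-0.005, 0.001, 0.0]
```

Call:
send_rows(plan=[{"travel":[0.064,-0.0404,0],"turn":[0,0,0],"grip":15},{"travel":[0.064,-0.0404,0],"turn":[0,0,0],"grip":15},{"travel":[0.064,-0.0404,0.045],"turn":[-0.02,0,0],"grip":15},{"travel":[0.064,-0.0404,0.045],"turn":[0,0,0],"grip":15},{"travel":[0,0,0.035],"turn":[0,0,0],"grip":15}])

```text
time: 14.0
eef_pos: [0.5843, 0.3019, 0.1421]
tcp_rot: [0.913, -0.409, 0.0, 0.003]
force: [-0.7, 0.7, -2.1]
grip_width: 0.0276
```

```bash
python3 - <<'E'
from h import *
s=snap('side','s6.png');t=snap('top','t6.png')
plan((.583,.307,.114),-48)
p=np.array(env.get_state()['eef_pos']);print('tip exp',w2p(s,p-[0,0,.0818]),'zero exp',w2p(s,(.583,.307,.036)))
a=cv2.resize(s['frame'][205:295,280:370],None,fx=6,fy=6,interpolation=cv2.INTER_CUBIC)
cv2.imwrite('pics/c8.png',np.clip(255*(a/255.)**.5,0,255).astype(np.uint8))
E
```

```text
t 14.1 tcp [0.5795 0.3041 0.1407] yaw -48.0 tilt 0.64 F [-1.2  0.2 -4.3] w 0.0279 rv [ 0.64  0.07 -0.05] n 1
0 [0.0004, -0.0081, 0.0444] [0.064, 0.007, -0.005]
tip exp [329.35469174 257.95124306] zero exp [328.32674609 265.51484028]
```

View pics/c8.png

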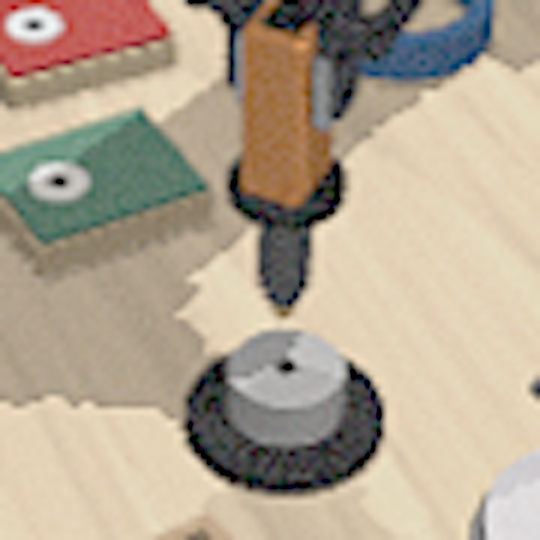

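```bash
python3 - <<'E'
from h import *
s=load('side');p=np.array(env.get_state()['eef_pos'])
tip=p2w(s,327.5,257.5,.0595);dot=p2w(s,327.9,266.2,.036);print(tip,dot,dot-tip,tip-p)
# spots in side camera
for n,b in(('R',(282,203,298,217)),('B',(250,182,264,195))):
    f=cv2.imread('pics/side0.png');h=cv2.cvtColor(f,cv2.COLOR_BGR2HSV);m=((h[...,1]<90)&(h[...,2]>110)).astype(np.uint8);x0,y0,x1,y1=b
    k=m[y0:y1,x0:x1];q=np.argwhere(k);c=(q.min(0)+q.max(0))/2;print(n,len(q),c[::-1]+[x0,y0],p2w(s,c[1]+x0,c[0]+y0,.022))
plan(p+[dot[0]-tip[0],dot[1]-tip[1],-.0195],-48)
E
```

```text
[0.58355248 0.30127937 0.0595    ] [0.58512413 0.30905401 0.036     ] [ 0.00157165  0.00777464 -0.0235    ] [ 0.0040836  -0.00281475 -0.08119542]
R 38 [286.  208.5] [0.59253481 0.00461679 0.022     ]
B 46 [256. 188.] [ 0.64468564 -0.1394191   0.022     ]
t 14.1 tcp [0.5795 0.3041 0.1407] yaw -48.0 tilt 0.64 F [-1.2  0.2 -4.3] w 0.0279 rv [ 0.64  0.07 -0.05] n 1
0 [-0.0078, -0.011, 0.0324] [0.064, 0.007, -0.005]
```

Tip at side (327.5,257.5) and steel-top dot at (327.9,266.2), so the tip needs about 7 mm more in +y. Correcting and lowering.

Call:
send_rows(plan=[{"travel":[-0.006,-0.009,0],"turn":[0.04,0,0],"grip":15},{"travel":[0,0,0.015],"turn":[0,0,0],"grip":15},{"travel":[0,0,0.015],"turn":[0,0,0],"grip":15},{"travel":[0,0,0],"turn":[0,0,0],"grip":15}])

```text
time: 14.6
eef_pos: [0.5826, 0.3121, 0.1262]
tcp_rot: [0.914, -0.406, 0.0, -0.001]
force: [-0.4, 0.5, -2.4]
grip_width: 0.0271
```

Call:
send_rows(plan=[{"travel":[0,0,0.004],"turn":[0,0,0],"grip":15},{"travel":[0,0,0.004],"turn":[0,0,0],"grip":15},{"travel":[0,0,0],"turn":[0,0,0],"grip":15}])

```text
time: 14.98
eef_pos: [0.5834, 0.3123, 0.1221]
tcp_rot: [0.914, -0.407, 0.001, -0.001]
force: [0.2, 0.2, -1.3]
grip_width: 0.0274
```

Call:
send_rows(plan=[{"travel":[0,0,0.005],"turn":[0,0,0],"grip":15},{"travel":[0,0,0.004],"turn":[0,0,0],"grip":15},{"travel":[0,0,0.003],"turn":[0,0,0],"grip":15},{"travel":[0,0,0],"turn":[0,0,0],"grip":15}])

```text
time: 15.48
eef_pos: [0.5836, 0.3124, 0.1152]
tcp_rot: [0.914, -0.407, 0.001, -0.002]
force: [-0.1, 0.6, -0.0]
grip_width: 0.0273
```

Call:
send_rows(plan=[{"travel":[0,0,0],"turn":[0,0,0],"grip":15},{"travel":[0,0,0.001],"turn":[0,0,0],"grip":15}])

```text
time: 15.72
eef_pos: [0.5836, 0.3124, 0.1146]
tcp_rot: [0.914, -0.407, 0.001, -0.002]
force: [0.5, -0.6, -0.1]
grip_width: 0.0278
```

Call:
send_rows(plan=[{"travel":[0,0,0.003],"turn":[0,0,0],"grip":15},{"travel":[0,0,0],"turn":[0,0,0],"grip":15},{"travel":[0,0,0],"turn":[0,0,0],"grip":15},{"travel":[0,0,0],"turn":[0,0,0],"grip":15},{"travel":[0,0,0],"turn":[0,0,0],"grip":15}])

```text
time: 16.35
eef_pos: [0.5836, 0.3124, 0.1127]
tcp_rot: [0.914, -0.407, 0.001, -0.002]
force: [0.2, -1.3, 1.7]
grip_width: 0.0274
```

```bash
python3 - <<'E'
from h import *
s=snap('side','s7.png');st=env.get_state();p=np.array(st['eef_pos']);print(p,st['force'],st['time'])
a=cv2.resize(s['frame'][205:295,280:370],None,fx=6,fy=6,interpolation=cv2.INTER_CUBIC)
cv2.imwrite('pics/c9.png',np.clip(255*(a/255.)**.5,0,255).astype(np.uint8))
E
```

```text
[0.58357888 0.31241649 0.1127185 ] [ 0.29818062 -1.40422435  1.2942669 ] 16.4
```

View pics/c9.png

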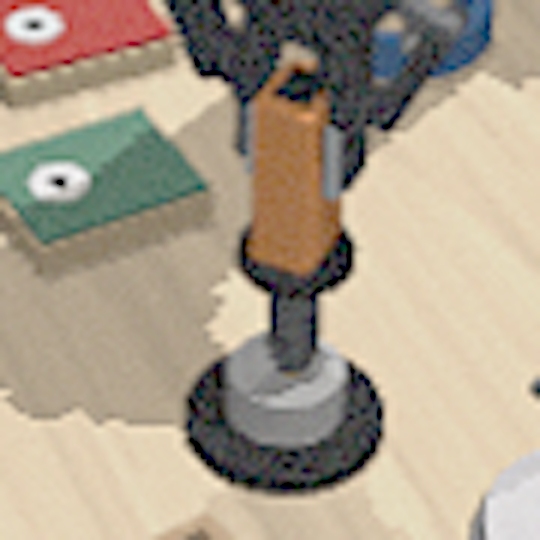

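Tip end at crop (293,376) against the dot at (287,367): about 3 mm off once the tip radius is allowed for. Spring force about 3.7 N, held over 0.5 s. On to red.

Call:
send_rows(plan=[{"travel":[0,0,-0.02],"turn":[0,0,0],"grip":15},{"travel":[0,0,-0.045],"turn":[0,0,0],"grip":15},{"travel":[0,0,-0.045],"turn":[0,0,0],"grip":15},{"travel":[0,0,0],"turn":[0,0,0],"grip":15}])

```text
time: 16.9
eef_pos: [0.5848, 0.3127, 0.181]
tcp_rot: [0.914, -0.407, 0.002, -0.003]
force: [0.8, 0.4, -2.7]
grip_width: 0.0276
```

```bash
python3 - <<'E'
from h import *
plan((.590,.010,.178),-48)
E
```

```text
t 16.9 tcp [0.5848 0.3127 0.181 ] yaw -48.0 tilt 0.44 F [ 0.8  0.4 -2.7] w 0.0276 rv [-0.44 -0.05  0.01] n 6
0 [0.0634, 0.0552, 0.0005] [-0.007, -0.001, 0.0]
1 [0.0634, 0.0552, 0.0005] [-0.007, -0.001, 0.0]
2 [0.0634, 0.0552, 0.0006] [-0.007, -0.001, 0.0]
3 [0.0635, 0.0552, 0.0007] [-0.007, -0.001, 0.0]
4 [0.0635, 0.0552, 0.0007] [-0.007, -0.001, 0.0]
5 [0.0635, 0.0552, 0.0008] [-0.007, -0.001, 0.0]
```

Call:
send_rows(plan=[{"travel":[0.0634,0.0552,0],"turn":[-0.02,0,0],"grip":15},{"travel":[0.0634,0.0552,0],"turn":[-0.02,0,0],"grip":15},{"travel":[0.0634,0.0552,0],"turn":[0,0,0],"grip":15},{"travel":[0.0634,0.0552,0],"turn":[0,0,0],"grip":15},{"travel":[0.0634,0.0552,0],"turn":[0,0,0],"grip":15}])

```text
time: 17.52
eef_pos: [0.5865, 0.0584, 0.1776]
tcp_rot: [0.914, -0.406, -0.001, 0.002]
force: [0.4, -0.1, -2.5]
grip_width: 0.0277
```

Call:
send_rows(plan=[{"travel":[0.0634,0.0552,0],"turn":[0,0,0],"grip":15},{"travel":[0,0,0.05],"turn":[0,0,0],"grip":15},{"travel":[0,0,0.05],"turn":[0,0,0],"grip":15},{"travel":[0,0,0],"turn":[0,0,0],"grip":15}])

```text
time: 18.02
eef_pos: [0.5853, 0.0095, 0.116]
tcp_rot: [0.914, -0.407, -0.004, 0.003]
force: [-0.3, 1.7, -2.0]
grip_width: 0.0278
```

```bash
python3 - <<'E'
from h import *
s=snap('side','s8.png');st=env.get_state();p=np.array(st['eef_pos']);print(p,st['force'],st['time'])
print('tip exp px',w2p(s,p-[0,0,.0818]))
a=cv2.resize(s['frame'][150:230,240:330],None,fx=6,fy=6,interpolation=cv2.INTER_CUBIC)
cv2.imwrite('pics/c10.png',np.clip(255*(a/255.)**.5,0,255).astype(np.uint8))
plan((.590,.010,.12),-48)
E
```

```text
[0.58699272 0.00944857 0.11782969] [ 0.0816826  -0.43481371 -1.52991621] 18.075
tip exp px [288.14605028 205.24099144]
t 18.07 tcp [0.587  0.0094 0.1178] yaw -48.0 tilt 0.37 F [ 0.1 -0.4 -1.5] w 0.0277 rv [0.36 0.1  0.02] n 1
0 [0.0027, -0.0043, -0.0036] [0.036, 0.01, 0.002]
```

View pics/c10.png

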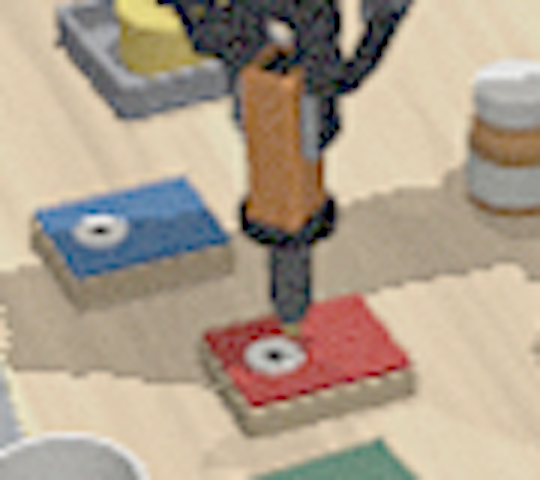

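Tip at side (288.8,205.0), red spot (285.7,209.2), blue spot (256.7,188.5).

```bash
python3 - <<'E'
from h import *
s=load('side');p=np.array([.587,.0094,.1178])
tip=p2w(s,288.8,204.9,.036);r=p2w(s,285.7,209.2,.022);b=p2w(s,256.7,188.5,.022)
print(tip,r,b,'off',tip-p);print('red target',p+r-tip,'blue target',p+b-tip)
q=p+r-tip;q[2]=.110;plan(q,-48)
E
```

```text
[0.58449438 0.00844165 0.036     ] [0.59464827 0.00775767 0.022     ] [ 0.64343336 -0.13573772  0.022     ] off [-0.00250562 -0.00095835 -0.0818    ]
red target [0.59715389 0.00871602 0.1038    ] blue target [ 0.64593898 -0.13477937  0.1038    ]
t 18.07 tcp [0.587  0.0094 0.1178] yaw -48.0 tilt 0.37 F [ 0.1 -0.4 -1.5] w 0.0277 rv [0.36 0.1  0.02] n 1
0 [0.0123, -0.0118, 0.013] [0.036, 0.01, 0.002]
```

Call:
send_rows(plan=[{"travel":[0.0105,-0.0095,0],"turn":[0.02,0,0],"grip":15},{"travel":[0,0,0.013],"turn":[0,0,0],"grip":15},{"travel":[0,0,0],"turn":[0,0,0],"grip":15}])

```text
time: 18.45
eef_pos: [0.5965, 0.0087, 0.1109]
tcp_rot: [0.914, -0.407, -0.0, 0.0]
force: [-0.5, -0.3, -2.1]
grip_width: 0.0277
```

Call:
send_rows(plan=[{"travel":[0,0,0.005],"turn":[0,0,0],"grip":15},{"travel":[0,0,0.005],"turn":[0,0,0],"grip":15},{"travel":[0,0,0],"turn":[0,0,0],"grip":15}])

```text
time: 18.82
eef_pos: [0.5965, 0.0086, 0.1049]
tcp_rot: [0.914, -0.407, -0.0, 0.0]
force: [0.9, -0.4, -2.4]
grip_width: 0.0275
```

Next: 6 mm lower to z ≈ 0.099 and hold.

Call:
send_rows(plan=[{"travel":[0,0,0.005],"turn":[0,0,0],"grip":15},{"travel":[0,0,0.005],"turn":[0,0,0],"grip":15},{"travel":[0,0,0],"turn":[0,0,0],"grip":15},{"travel":[0,0,0],"turn":[0,0,0],"grip":15},{"travel":[0,0,0],"turn":[0,0,0],"grip":15}])

```text
time: 19.45
eef_pos: [0.597, 0.0086, 0.0994]
tcp_rot: [0.914, -0.407, 0.0, -0.0]
force: [-0.4, -0.5, 0.2]
grip_width: 0.0277
```

Call:
send_rows(plan=[{"travel":[0,0,0],"turn":[0,0,0],"grip":15},{"travel":[0,0,0],"turn":[0,0,0],"grip":15}])

```text
time: 19.7
eef_pos: [0.597, 0.0086, 0.0993]
tcp_rot: [0.914, -0.407, 0.0, -0.0]
force: [0.0, 0.4, 0.8]
grip_width: 0.0278
```

```bash
python3 - <<'E'
from h import *
s=snap('side','s9.png');st=env.get_state();p=np.array(st['eef_pos']);print(p,st['force'],st['time'])
a=cv2.resize(s['frame'][150:230,240:330],None,fx=6,fy=6,interpolation=cv2.INTER_CUBIC)
cv2.imwrite('pics/c11.png',np.clip(255*(a/255.)**.5,0,255).astype(np.uint8))
plan((.644,-.136,.11),-48)
E
```

```text
[0.59696826 0.00859703 0.09927115] [ 1.10492275 -0.07372643  0.48007593] 19.75
t 19.75 tcp [0.597  0.0086 0.0993] yaw -48.0 tilt 0.02 F [ 1.1 -0.1  0.5] w 0.0275 rv [-0.01 -0.02  0.02] n 3
0 [0.0772, 0.0344, -0.0059] [-0.0, -0.001, 0.001]
1 [0.0772, 0.0344, -0.0059] [-0.0, -0.001, 0.001]
2 [0.0772, 0.0343, -0.006] [-0.0, -0.001, 0.001]
```

Viewer limit reached; I'll continue on numbers. Red press: about 2.8 N, about 4 mm in, held over 0.7 s. Now blue, target (.6455,-.1355).

Call:
send_rows(plan=[{"travel":[0,0,-0.03],"turn":[0,0,0],"grip":15},{"travel":[0,0,-0.05],"turn":[0,0,0],"grip":15},{"travel":[0.0775,0.0335,0],"turn":[0,0,0],"grip":15},{"travel":[0.0775,0.0335,0],"turn":[0,0,0],"grip":15},{"travel":[0.0775,0.0335,0],"turn":[0,0,0],"grip":15}])

```text
time: 20.38
eef_pos: [0.6457, -0.1365, 0.1482]
tcp_rot: [0.914, -0.406, 0.0, -0.0]
force: [0.2, 0.7, -2.2]
grip_width: 0.0276
```

Call:
send_rows(plan=[{"travel":[0,0,0.03],"turn":[0,0,0],"grip":15},{"travel":[0,0,0.02],"turn":[0,0,0],"grip":15},{"travel":[0,0,0],"turn":[0,0,0],"grip":15}])

```text
time: 20.75
eef_pos: [0.6443, -0.1331, 0.1159]
tcp_rot: [0.914, -0.406, -0.002, -0.0]
force: [-0.3, -0.8, -2.5]
grip_width: 0.0275
```

```bash
python3 - <<'E'
from h import *
s9=cv2.imread('pics/s9.png');s=snap('side','s10.png');plan((.6455,-.1355,.110),-48)
# tip height/position: print dark/brass rows around the expected tip
p=np.array(env.get_state()['eef_pos']);e=w2p(s,p-[0,0,.0818]);print('tip exp',e,'spot',w2p(s,(.6434,-.1357,.022)))
def show(f,u,v):
    h=cv2.cvtColor(f,cv2.COLOR_BGR2HSV)
    for r in range(v-9,v+9): print(r,' '.join('%3d'%f[r,c].mean() for c in range(u-10,u+11)),'|',''.join('W' if h[r,c,1]<70 and h[r,c,2]>90 else 'k' if h[r,c,2]<60 else 'b' if 100<h[r,c,0]<130 else 'r' if (h[r,c,0]<7 or h[r,c,0]>172) else 'y' for c in range(u-10,u+11)))
show(s9,286,207);print();show(s['frame'],257,186)
E
```

```text
t 20.8 tcp [ 0.645  -0.1334  0.1168] yaw -47.9 tilt 0.1 F [ 1.   0.6 -2.1] w 0.0278 rv [0.02 0.09 0.14] n 1
0 [0.0032, 0.0017, 0.0114] [0.002, 0.009, 0.014]
tip exp [256.24143324 185.60975601] spot [256.7132069  188.50385707]
198  94  97 105 115  88  18  30  27  21  33  27  11  80 105 103 110 108 109  97 106 104 | yyyyykkkkkkkyyyyyyyyy
199  94  98 101 110  82  12  24  26  25  18  32  14  79 102 105 107 117 114  96  90  86 | yyyyykkkkkkkyyyyyyyyr
200  99  93  97 106  85  15  19  29  33  25  24  11  84 113 101  93  87  80  77  77  70 | yyyyykkkkkkkyyyyrrrrr
201  93  98  99 102  81  20  17  21  29  24  28  19  66  81  80  75  71  65  66  69  64 | yyyyykkkkkkkrrrrrrrrr
202  95  94  97 109  84  34  25  27  29  23  26  12  39  59  66  71  69  65  72  75  70 | yyyyykkkkkkkrrrrrrrrr
203  99 102  89  79  57  16  26  22  30  22  21  17  43  66  68  64  69  73  66  67  69 | yyyyykkkkkkkrrrrrrrrr
204  71  64  54  39  29  24  24  38  22  29  29  11  48  67  73  72  69  65  68  66  74 | yyrrrkkkkkkkrrrrrrrrr
205  50  44  33  45  37  25  18  26  25  17  24  13  52  70  73  69  72  70  69  70  71 | 
[... 2458 characters left out ...]
  77 | kbbbbWWWrkkWWWbbbbbbb
189  60  53  40  35  51  75 127 129  93  89  86 149 186 141  67  73  77  76  71  78  71 | ybbbbbWWWWWWWWbbbbbbb
190  66  75  35  41  41  45  66  79 108 137 126 128 107  81  64  69  69  78  77  76  76 | yybbbbbyWWWWWbbbbbbbb
191  52  56  53  65  71  60  54  60  75  95  89  78  55  62  62  69  70  78  84  78  80 | yybbbbbbbbbbbbbbbbbbb
192  45  55  68  67  76  67  65  63  62  58  58  56  64  69  65  73  71  62  60  53  38 | kyybbbbbbbbbbbbbbbbbb
193  53  45  73  88  58  67  69  66  68  66  66  70  65  59  46  42  34  36  56  90 107 | yyyWbbbbbbbbbbbbbbbWy
194  81  49  57  65  51  64  64  72  70  63  47  45  38  60  77  96 100  86  71  73  87 | yyyybbbbbbbbbbyWyyyyy
```

Numerically, the red press was centred (tip column 284.5, disc 285.3) and the blue tip is aligned (256 against 256.5). Pressing blue.

Call:
send_rows(plan=[{"travel":[0.002,0.001,0.01],"turn":[0,0,0],"grip":15},{"travel":[0,0,0.006],"turn":[0,0,0],"grip":15},{"travel":[0,0,0.005],"turn":[0,0,0],"grip":15},{"travel":[0,0,0.005],"turn":[0,0,0],"grip":15},{"travel":[0,0,0.003],"turn":[0,0,0],"grip":15}])

```text
time: 21.42
eef_pos: [0.6458, -0.1366, 0.0999]
tcp_rot: [0.914, -0.407, 0.0, -0.0]
force: [-1.3, 0.5, 0.6]
grip_width: 0.0275
```

Call:
send_rows(plan=[{"travel":[0,0,0.001],"turn":[0,0,0],"grip":15},{"travel":[0,0,0],"turn":[0,0,0],"grip":15},{"travel":[0,0,0],"turn":[0,0,0],"grip":15},{"travel":[0,0,0],"turn":[0,0,0],"grip":15},{"travel":[0,0,0],"turn":[0,0,0],"grip":15}])

```text
time: 22.05
eef_pos: [0.6458, -0.1367, 0.0993]
tcp_rot: [0.914, -0.407, 0.0, -0.0]
force: [-1.4, -0.0, 0.1]
grip_width: 0.0277
```

```bash
python3 - <<'E'
from h import *
f=snap('side','s11.png')['frame'];plan((.407,.3555,.23),-48)
h=cv2.cvtColor(f,cv2.COLOR_BGR2HSV)
for r in range(181,194): print(r,''.join('W' if h[r,c,1]<70 and h[r,c,2]>90 else 'k' if h[r,c,2]<60 else 'b' if 100<h[r,c,0]<130 else 'y' for c in range(246,268)))
E
```

```text
t 22.1 tcp [ 0.6458 -0.1366  0.0993] yaw -48.0 tilt 0.01 F [-0.2  0.5  0.8] w 0.0276 rv [-0.01 -0.01  0.03] n 10
0 [-0.0876, -0.0253, -0.0218] [-0.0, -0.0, 0.0]
1 [-0.0876, -0.0253, -0.0218] [-0.0, -0.0, 0.0]
2 [-0.0876, -0.0253, -0.0218] [-0.0, -0.0, 0.0]
3 [-0.0876, -0.0253, -0.0218] [-0.0, -0.0, 0.0]
4 [-0.0876, -0.0253, -0.0218] [-0.0, -0.0, 0.0]
5 [-0.0876, -0.0253, -0.0218] [-0.0, -0.0, 0.0]
6 [-0.0876, -0.0253, -0.0218] [-0.0, -0.0, 0.0]
7 [-0.0876, -0.0253, -0.0218] [-0.0, -0.0, 0.0]
8 [-0.0876, -0.0253, -0.0218] [-0.0, -0.0, 0.0]
9 [-0.0876, -0.0253, -0.0218] [-0.0, -0.0, 0.0]
181 yyyyyykkkkkkkyybbbbbbb
182 yyyyyykkkkkkkkbbbbbbbb
183 yyyyyykkkkkkkbbbbbbbbb
184 Wyybbbkkkkkkkbbbbbbbbb
185 bbbbbbkkkkkkbbbbbbbbbb
186 bbbbbbbkkkkkbWbbbbbbbb
187 ybbbbbbbkkkyWWWbbbbbbb
188 ykbbbbWWWykkWWWbbbbbbb
189 yybbbbbWWWWWWWWbbbbbbb
190 kyybkkkbyWWWWWbbbbbbbb
191 yyybbbbbbbbbbbbbbbbbbb
192 yyyybbbbbbbbbbbbbbbbbb
193 yyyyybbbbbbbbbbbbbbbyy
```

Call:
send_rows(plan=[{"travel":[0,0,-0.03],"turn":[0,0,0],"grip":15},{"travel":[0,0,-0.095],"turn":[0,0,0],"grip":15},{"travel":[0,0,-0.095],"turn":[0,0,0],"grip":15},{"travel":[-0.0876,-0.0253,0],"turn":[0,0,0],"grip":15},{"travel":[-0.0876,-0.0253,0],"turn":[0,0,0],"grip":15}])

```text
time: 22.72
eef_pos: [0.5979, -0.0377, 0.2329]
tcp_rot: [0.913, -0.407, 0.001, -0.001]
force: [0.7, 1.3, -2.0]
grip_width: 0.0275
```

Call:
send_rows(plan=[{"travel":[-0.0876,-0.0253,0],"turn":[0,0,0],"grip":15},{"travel":[-0.0876,-0.0253,0],"turn":[0,0,0],"grip":15},{"travel":[-0.0876,-0.0253,0],"turn":[0,0,0],"grip":15},{"travel":[-0.0876,-0.0253,0],"turn":[0,0,0],"grip":15},{"travel":[-0.0876,-0.0253,0],"turn":[0,0,0],"grip":15}])

```text
time: 23.35
eef_pos: [0.4779, 0.2091, 0.2323]
tcp_rot: [0.913, -0.407, 0.001, -0.001]
force: [0.4, 0.7, -2.6]
grip_width: 0.0274
```

Call:
send_rows(plan=[{"travel":[-0.0876,-0.0253,0],"turn":[0,0,0],"grip":15},{"travel":[-0.0876,-0.0253,0],"turn":[0,0,0],"grip":15},{"travel":[-0.0876,-0.0253,0],"turn":[0,0,0],"grip":15},{"travel":[0,0,0],"turn":[0,0,0],"grip":15},{"travel":[0,0,0],"turn":[0,0,0],"grip":15}])

```text
time: 23.98
eef_pos: [0.4072, 0.3548, 0.2318]
tcp_rot: [0.914, -0.407, 0.0, -0.0]
force: [-0.4, -0.7, -3.1]
grip_width: 0.0273
```

```bash
python3 - <<'E'
from h import *
plan((.4072,.3556,.175),-48)
E
```

```text
t 23.98 tcp [0.4072 0.3548 0.2318] yaw -48.0 tilt 0.05 F [-0.4 -0.7 -3.1] w 0.0273 rv [-0.03 -0.04  0.  ] n 1
0 [-0.001, -0.0009, 0.0946] [-0.003, -0.004, 0.0]
```

Call:
send_rows(plan=[{"travel":[-0.001,-0.001,0.04],"turn":[0,0,0],"grip":15},{"travel":[0,0,0.035],"turn":[0,0,0],"grip":15},{"travel":[0,0,0],"turn":[0,0,0],"grip":15},{"travel":[0,0,0.015],"turn":[0,0,0],"grip":15},{"travel":[0,0,0.015],"turn":[0,0,0],"grip":15}])

```text
time: 24.6
eef_pos: [0.4074, 0.3564, 0.1685]
tcp_rot: [0.913, -0.407, 0.0, -0.001]
force: [0.4, -0.2, -3.0]
grip_width: 0.0273
```

Call:
send_rows(plan=[{"travel":[0,0,0.025],"turn":[0,0,0],"grip":15},{"travel":[0,0,0.025],"turn":[0,0,0],"grip":15},{"travel":[0,0,0.025],"turn":[0,0,0],"grip":15},{"travel":[0,0,0.015],"turn":[0,0,0],"grip":15},{"travel":[0,0,0],"turn":[0,0,0],"grip":15}])

```text
time: 25.22
eef_pos: [0.4063, 0.3559, 0.1133]
tcp_rot: [0.914, -0.407, -0.0, 0.001]
force: [0.8, 0.3, -2.4]
grip_width: 0.0279
```

No contact so far; 6.5 mm left.

Call:
send_rows(plan=[{"travel":[0,0,0.005],"turn":[0,0,0],"grip":15},{"travel":[0,0,0.004],"turn":[0,0,0],"grip":15},{"travel":[0,0,0],"turn":[0,0,0],"grip":15}])

```text
time: 25.6
eef_pos: [0.4067, 0.3563, 0.1088]
tcp_rot: [0.914, -0.407, 0.0, -0.0]
force: [-0.7, -0.2, -2.5]
grip_width: 0.0281
```

Call:
send_rows(plan=[{"travel":[0,0,0.002],"turn":[0,0,0],"grip":15},{"travel":[0,0,0.001],"turn":[0,0,0],"grip":15},{"travel":[0,0,0],"turn":[0,0,0],"grip":15}])

```text
time: 25.98
eef_pos: [0.4067, 0.3563, 0.107]
tcp_rot: [0.914, -0.407, -0.0, 0.0]
force: [-1.2, -0.2, -2.2]
grip_width: 0.0275
```

Call:
send_rows(plan=[{"travel":[0,0,0.0015],"turn":[0,0,0],"grip":15},{"travel":[0,0,0],"turn":[0,0,0],"grip":15},{"travel":[0,0,0],"turn":[0,0,0],"grip":15}])

```text
time: 26.35
eef_pos: [0.4068, 0.3564, 0.1068]
tcp_rot: [0.914, -0.407, -0.0, -0.0]
force: [-2.1, -1.8, 5.5]
grip_width: 0.0278
```

Collar is on the rim (+8 N). Releasing and rising.

Call:
send_rows(plan=[{"travel":[0,0,0],"turn":[0,0,0],"grip":40},{"travel":[0,0,0],"turn":[0,0,0],"grip":85},{"travel":[0,0,0],"turn":[0,0,0],"grip":85},{"travel":[0,0,0],"turn":[0,0,0],"grip":85},{"travel":[0,0,0],"turn":[0,0,0],"grip":85}])

```text
time: 26.98
eef_pos: [0.4067, 0.3563, 0.1061]
tcp_rot: [0.914, -0.407, 0.0, 0.0]
force: [-0.0, 0.3, -0.2]
grip_width: 0.0849
```

Call:
send_rows(plan=[{"travel":[0,0,-0.04],"turn":[0,0,0],"grip":85},{"travel":[0,0,-0.08],"turn":[0,0,0],"grip":85},{"travel":[0,0,-0.08],"turn":[0,0,0],"grip":85},{"travel":[0,0,-0.04],"turn":[0,0,0],"grip":85},{"travel":[0,0,0],"turn":[0,0,0],"grip":85}])

```text
time: 27.6
eef_pos: [0.4077, 0.3572, 0.2519]
tcp_rot: [0.914, -0.407, 0.001, -0.002]
force: [0.6, -0.3, -0.1]
grip_width: 0.0852
```

```bash
python3 - <<'E'
from h import *
s=snap('side','s12.png');t=snap('top','t12.png');st=env.get_state();print(st['time'],st['eef_pos'],st['force'],st['grip_width'])
def seg(f,lo,hi,b):
    m=cv2.inRange(cv2.cvtColor(f,cv2.COLOR_BGR2HSV),lo,hi);x0,y0,x1,y1=b;q=np.argwhere(m[y0:y1,x0:x1])
    return len(q),(q.mean(0)[::-1]+[x0,y0]).round(1),(q.min(0)[::-1]+[x0,y0]),(q.max(0)[::-1]+[x0,y0])
o=((5,120,60),(18,255,255));b=(385,200,420,255)
print('gauge before',seg(cv2.imread('pics/side0.png'),*o,b));print('gauge now',seg(s['frame'],*o,b))
print('cap',seg(t['frame'],(22,150,60),(35,255,255),(440,165,515,240)),'t5',seg(cv2.imread('pics/t5.png'),(22,150,60),(35,255,255),(440,165,515,240)))
d=cv2.absdiff(cv2.GaussianBlur(s['frame'],(3,3),0),cv2.GaussianBlur(cv2.imread('pics/side0.png'),(3,3),0)).max(2)
for n,bb in(('spatula/brush',(205,150,250,230)),('cup',(232,220,270,265)),('hardener',(315,158,338,188)),('tape',(328,192,366,218)),('can',(352,278,405,342))):
    x0,y0,x1,y1=bb;print(n,(d[y0:y1,x0:x1]>60).sum())
E
```

```text
27.7 [0.40625282 0.35596755 0.24924443] [-0.66975589  0.15152196 -0.41151192] 0.08491131977990846
gauge before (408, array([399.2, 228.9]), array([391, 211]), array([408, 245]))
gauge now (393, array([399.3, 229.4]), array([391, 211]), array([408, 245]))
cap (522, array([480.3, 202.5]), array([467, 189]), array([496, 215])) t5 (523, array([480.3, 202.6]), array([467, 189]), array([496, 215]))
spatula/brush 0
cup 0
hardener 0
tape 173
can 0
```

```bash
python3 - <<'E'
from h import *
s=load('side');a=p2w(s,328.8,267.7,.036);b=p2w(s,327.9,266.2,.036);print('zero press, visible lower tip edge minus dot',(a-b)*1e3, 'toward-camera unit',np.array([.39,.92])*5)
def ring(f):
    m=cv2.inRange(cv2.cvtColor(f,cv2.COLOR_BGR2HSV),(105,100,25),(130,255,255));q=np.argwhere(m[230:280,310:360]);return len(q),q.min(0),q.max(0)
print(ring(cv2.imread('pics/top0.png')),ring(cv2.imread('pics/t12.png')),ring(cv2.imread('pics/t5.png')))
E
```

```text
zero press, visible lower tip edge minus dot [0.15701517 6.26233716 0.        ] toward-camera unit [1.95 4.6 ]
(305, array([7, 6]), array([44, 42])) (203, array([7, 7]), array([43, 42])) (224, array([7, 7]), array([43, 42]))
```

```bash
python3 -c "
from plant import env
print(env.close_job())"
```

```text
the job is handed in; nothing more can be done
None
```

The job is handed in at about 28 s of the 72 s limit; no verdict was reported. The cap is in the grey tray, all three spots were pressed, and the gauge is back in its stand.

**First grasp missed:** My first grasp on the cap closed just above the knob. The real fingertips sit about 27 mm higher than the reported TCP implies. I corrected for this and the second try held; nothing was displaced.

**What the last checks showed:**
- **Cap:** it was lowered while held until it touched the tray floor (+7 N), then released. The picture afterwards showed it upright and roughly centred, and it had not moved since.
- **Presses:** each was held for at least 0.5 s.

| Spot | Distance off centre | Spring force |
|---|---|---|
| Zero block | about 2.5 mm (estimate, less certain) | about 3.7 N |
| Red | about 2 mm | about 2.8 N |
| Blue | about 2 mm | about 2.8 N |

- **Gauge:** it was lowered into its stand while held until the collar touched the rim (+8 N), then released. Its outline in the side camera matches the start picture to within a pixel.
- **Everything else:** the cup, hardener, brush, spatula and paint can look unchanged. The tape roll's image differed, but its outline in the top camera is the same, so I take that as shadow. I saw no sign of contact with the green sample, though I had no direct reading of it.

The 12-picture viewing limit ran out during the red press, so the last checks are from pixel measurements, not from looking at pictures.

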